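Eject an archive tape cartridge and hold the check wand on its contact

ROBOT

A 6-joint arm with a two-finger parallel gripper is mounted at the origin on the work surface. World frame = base frame: x ahead of the robot, y to its left, z up, the work surface at z = 0. Lengths are in m, angles in rad, forces in N, time in s.
With the tool pointing down it reaches from about 0.35 to 0.775 m from the base axis. Payload 5.5 kg.
Tool frame: the origin (TCP) lies midway between the tips of the shut fingers; the grasp point (between the pads) lies 19 mm behind it (ctrl.pinch_z is the distance from the TCP to the grasp point, in m); z points along the fingers, y is the direction in which the jaws open and shut (so a half turn about z gives the same grasp; the last joint's range is limited). The gripper opens to 85 mm and grips with 20 to 120 N. Pads are 22 mm wide; open, the fingers measure 114 mm over their backs; the gripper's body (76 mm by 85 mm) begins 54 mm behind the grasp point. The pads swing forward as they close: fully open they stand 13 mm farther back than shut.
Start: joints at [-1.47, 0.313, 0.046, 1.304, 0, 1.431], TCP at [0.137, -0.558, 0.231] pointing down, gripper open.
Joint ranges: [-2.76, 2.76], [-0.86, 1.69], [-1.03, 1.26], [-2.2, 2.34], [-1.47, 1.5], [-3.14, 3.14]. Speed limits (rad/s): [2.57, 2.57, 3.14, 3.14, 3.14, 3.14].

INTERFACE

Orientations are given as a 3x3 rotation matrix whose columns are the frame's x, y, z axes.
In Python, from workcell import ctrl, optics, ticket gives the robot as it stands. The module is installed in compiled form; this text tells all that it offers.
- The arm moves only by the tool send_rows, never from a script. Its argument "increments" is a list of rows, each an object with "fingers": the closure in counts, from 0 (fully open) to 255 (shut); "travel": the shift along the tool's x, y, z in cm, a list of three; "angular": the turn, a rotation vector about the tool's x, y, z in rad, a list of three. A call has 1 to 20 rows; each row shifts and turns the pose as measured when the row begins, along the tool's axes as they then stand; what a row does not reach is not made up. A row lasts 1/10 s, in which the tool goes at most 50 mm and 8.59 degrees, less where a joint would pass 70% of its speed; a pose out of reach is approached as far as the arm can. A call is refused whole if a number of a shift passes 5 or a number of a turn 0.15, either way. A call with a gripper value outside its range is refused whole. The fingers move at their own pace and stop on an object; the grip force is fixed at half the most. Time passes only in rows, so rows that do not move let the fingers close. It gives the time, the measured TCP pose, the force and the opening at its end, in the units of the state.
- ctrl.get_state(): the state, without advancing time (a new reading comes with each control period).
- optics.read_camera(name): name is "side" or "top" or "wrist"; returns the picture (384x512x3 uint8, red, green, blue); there is no depth.
- optics.camera_info(name): a dict with "fx", "fy", "cx", "cy" (pixels), "eye" and "orientation" of the camera in the world. Camera axes: x right, y down, z forward; pixel columns grow to the right and rows downward; lengths in m; the calibration is good to about 2 mm. The wrist camera is an equidistant fisheye: a pixel r from the principal point sees the ray r / f radians off the axis. A picture is of the moment at which its call begins: read the wrist's pose just before it. camera_info takes no time and is no camera call; for the wrist camera it gives the pose at the moment of the call.
- ticket.close_job(): hands the job in, once; it reports no verdict.
The state is a dict: "time_s": time; "q": joint angles; "joint_velocities": joint speeds; "tau": joint torques, N m; "eef_pos": TCP position; "tcp_rot": TCP orientation; "wrist_force": force on the tool from outside, world axes, zero at the start; "torque": the same for the moment, N m; "finger_gap": finger opening in m.
Only numpy, scipy, OpenCV 4.12 (cv2) and the standard library are available. Lean on these libraries where they do the work, as an engineer would, in place of code of your own. Each camera call takes 0.05 s, during which the arm holds its last target. There are 200 camera calls.

TASK

Push the black tab on top of the dock all the way along so that its spring ejector slides the tape cartridge out onto the dock's front lip, then let the tab spring back; do not touch the cartridge with the gripper. Then take the check wand out of its stand and hold it upright with its spring tip on the round steel contact of the ejected cartridge, pressing lightly so that the tip is pushed about half way in. Finish while holding the wand there: do not let go of it, never press it hard, and leave the spare cartridge, the book and the cup where they are.

Things in the scene. Friction and masses are not known exactly. Their poses are not given: they have to be found in the camera images.
- dock: Fixed grey metal dock, base plate 200 x 130 x 8 mm. Origin on the table, mid-width; z up, +x to its rear; the cartridge comes out to -x. Sleeve (walls, flat roof 40 mm above the table) from x = -55 to +75 mm; a 14 mm slot along the roof's middle for the ejector. In front an open lip to x = -125 mm with a 14 mm high stop at its end. Left or right of the stand, turned up to 0.45 rad.
- ejector (a joint): Travel of the spring ejector in m: 0 = home (rear), 0.060 = fully pressed towards the dock's -x. Takes 0.5 N at the start, 6.5 N fully pressed, plus 1 to 2 N to slide the cartridge; its spring brings it back by itself. Fully pressed it leaves the cartridge's front edge 48 mm beyond the sleeve, and the cartridge stays out when it goes back.
- ejector_tab (a point): Middle of the rear face of the ejector's black tab, the face to push towards the dock's -x. Tab 34 mm wide (dock y), 12 mm thick (dock x), from 42 to 70 mm above the table. At home the face is 72 mm behind the dock's origin; the roof ends 3 mm behind it and nothing within 80 mm behind the face is higher than 40 mm.
- cartridge: Loose black plastic tape cartridge, 105 (x) x 102 (y) x 22 mm, about 220 g, lying flat in the dock on its 8 mm base, at first wholly inside the sleeve. Origin at the centre of its underside; axes nearly as the dock's, -x is its front. A paper label lies beside the contact.
- patch (a point): Centre of the round steel contact, 18 mm across, flush in the top of the cartridge, 19 mm from its front edge and 28 mm to the -y side of its middle; 30 mm above the table; hidden under the roof until the cartridge is ejected.
- stand: Fixed grey plastic block 64 x 64 x 70 mm with an upright through hole 20 mm across in the middle of its top. Origin at the centre of its underside, on the table.
- wand: Loose wand, 130 g, upright in the stand: round white handle 26 mm across (z = 45 to 140 mm), below it a steel nose 16 mm across, 45 mm long, down the stand's hole, then a 7 mm brass spring tip standing out 14 mm. Origin at the centre of the nose's lower end (25 mm above the table in the stand), z towards the handle's top. The handle's shoulder rests on the block. Raise 60 mm to clear the stand.
- wand_tip (a joint): How far the wand's spring tip is pushed in, in m: 0 = fully out, 0.012 = fully in. The spring gives 0.35 N per mm: about 2.1 N half way, 4.2 N fully in.
- wand_point (a point): Centre of the free end of the wand's spring tip; it moves with the tip.
- spare: Bystander: another black cartridge of the same size without a contact, lying on the bare table (origin at the centre of its underside).
- volume: Bystander: bound book 110 x 170 x 40 mm lying flat beyond the dock (origin at the centre of its underside).
- cup: Bystander: dark steel cup 80 mm across, 95 mm high (origin at the centre of its underside).
Not all that is in view belongs to the job. Of the things shaped like the wand, the white one is meant. What is shaped like the cartridge but brown is not meant.

How it is judged:
By the outcome, as a careful person would: the job done as asked, in the order asked, and still so for the second after the job is handed in, while the arm keeps its last pose, push and grip.
It also fails if it takes over 58 s, if anything falls off the work surface, if the arm or the gripper's body presses on something with over 40 N, if the wrist force passes 120 N, or if a joint passes its speed limit or range.

## Working session

There is one attempt and no reset: what is moved stays moved. The work goes in short steps, Python scripts to look and compute and a tool call to move; the robot and the scene stay as the last step left them, time stands still between calls to the robot, and variables do not carry over. Pictures are saved under pics/ and viewed, about 8 in all and at most 12, crops included, and the job is handed in when it is done.

Besides the shell and the picture viewer there is one more tool, called after "Request:" as name(argument=value, ...) on one line, values as JSON. send_rows: Moves the arm, as the interface text tells. Its arguments: {"type":"object","properties":{"increments":{"type":"array","items":{"type":"object","properties":{"fingers":{"type":"number"},"travel":{"type":"array","items":{"type":"number"}},"angular":{"type":"array","items":{"type":"number"}}}}}},"required":["increments"]}

```bash
mkdir -p pics; python3 - <<'E'
from workcell import ctrl, optics, ticket
import cv2,numpy as np
np.set_printoptions(precision=4,suppress=True)
for n in ("side","top"):
    im=optics.read_camera(n); np.save(f"pics/{n}0.npy",im)
    cv2.imwrite(f"pics/{n}0.png",cv2.resize(im[:,:,::-1],(800,600),interpolation=cv2.INTER_CUBIC))
    print(n,optics.camera_info(n))
print(ctrl.get_state(),ctrl.pinch_z)
E
```

```text
side {'fx': 494.2600351545354, 'fy': 494.2600351545354, 'cx': 257.38504980601846, 'cy': 184.1015706912251, 'eye': array([-0.1001, -1.275 ,  0.9582]), 'orientation': array([[ 0.8624, -0.2527,  0.4387],
       [-0.5062, -0.4408,  0.7412],
       [ 0.0061, -0.8613, -0.5081]])}
top {'fx': 408.4951845568945, 'fy': 408.4951845568945, 'cx': 255.96602746257932, 'cy': 193.26835376489342, 'eye': array([ 0.5625, -0.0071,  1.1431]), 'orientation': array([[-0.0218, -0.993 ,  0.1162],
       [-0.9995,  0.0243,  0.0203],
       [-0.023 , -0.1157, -0.993 ]])}
{'time_s': 0.1, 'q': array([-1.4696,  0.3139,  0.0451,  1.3036, -0.    ,  1.4312]), 'joint_velocities': array([-0.0007, -0.0013,  0.0021,  0.0006, -0.0028, -0.0013]), 'tau': array([  0.0031, -48.1728,  29.9243,   0.0128,  -0.0001,   0.    ]), 'eef_pos': array([ 0.1371, -0.558 ,  0.2305]), 'tcp_rot': array([[ 0.9712,  0.2385, -0.0002],
       [ 0.2385, -0.9712,  0.0016],
       [ 0.0002, -0.0016, -1.    ]]), 'wrist_force': array([-0.087 ,  0.3293,  0.1568]), 'torque': array([-0.0024,  0.0334, -0.0721]), 'finger_gap': 0.08550166950976207} 0.0187
```

View pics/top0.png

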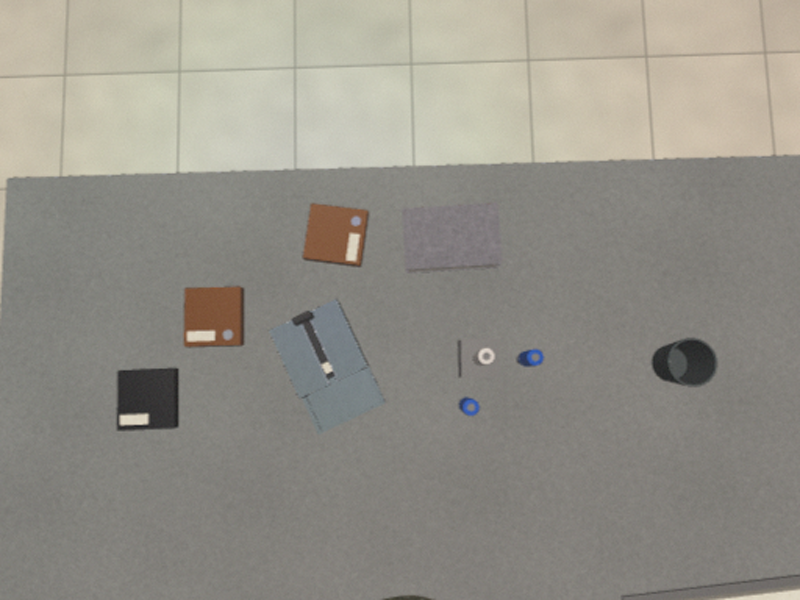

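View pics/side0.png

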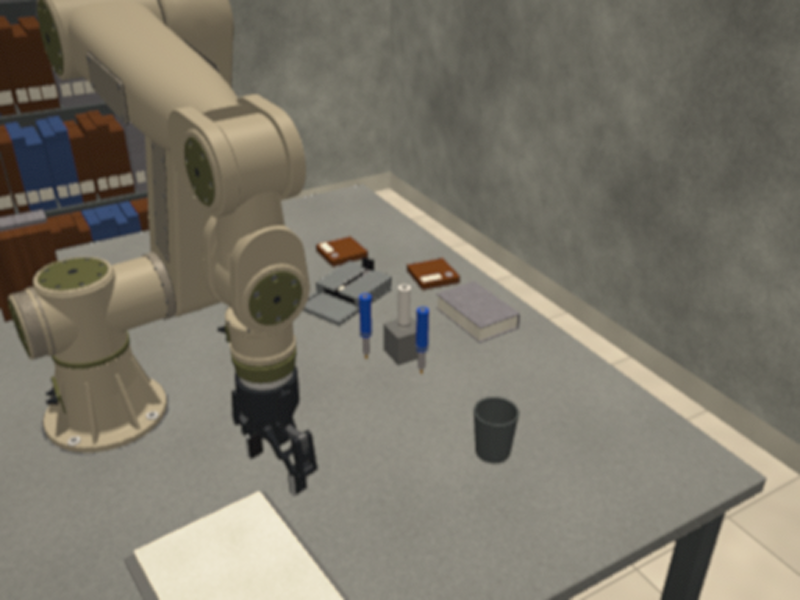

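The top view shows the dock at about (330,365) with the tab at (303,318). The white wand is at (486,356), with blue wands at (470,407) and (535,357). The black spare is at (148,400), the book at (451,237) and the cup at (690,362). I'll enlarge the dock and the stand.

```bash
python3 - <<'E'
import cv2,numpy as np
im=np.load("pics/top0.npy")[:,:,::-1]
a=im[185:280,170:250]; b=im[205:275,285:350]
A=cv2.resize(a,None,fx=5,fy=5,interpolation=cv2.INTER_CUBIC);B=cv2.resize(b,None,fx=5,fy=5,interpolation=cv2.INTER_CUBIC)
B=cv2.copyMakeBorder(B,0,A.shape[0]-B.shape[0],0,0,cv2.BORDER_CONSTANT)
cv2.imwrite("pics/crop0.png",np.hstack([A,B])); print(A.shape,B.shape)
E
```

```text
(475, 400, 3) (475, 325, 3)
```

View pics/crop0.png

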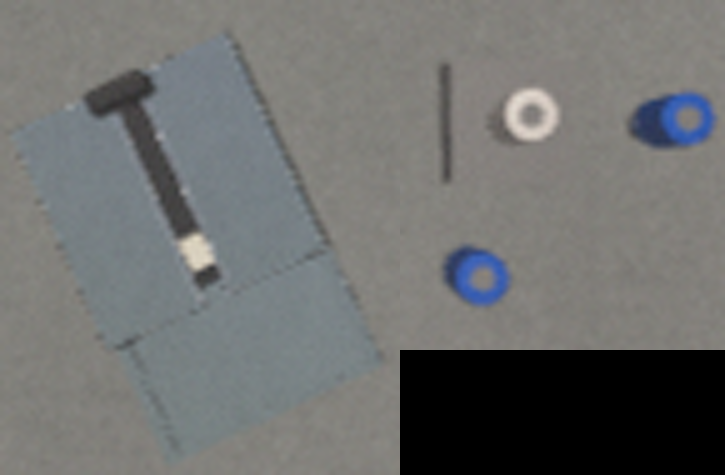

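```bash
cat > h.py <<'E'
from workcell import ctrl, optics, ticket
import cv2,numpy as np
np.set_printoptions(precision=4,suppress=True)
def ray(name,u,v,z,info=None):
    c=info or optics.camera_info(name)
    x,y=(u-c['cx'])/c['fx'],(v-c['cy'])/c['fy']
    if name=="wrist":
        r=np.hypot(x,y); d=np.array([x/r*np.sin(r),y/r*np.sin(r),np.cos(r)])
    else: d=np.array([x,y,1])
    d=c['orientation']@d
    return c['eye']+d*(z-c['eye'][2])/d[2]
E
python3 - <<'E'
from h import *
A=lambda x,y,z:ray("top",x/5+170-.4,y/5+185-.4,z)
B=lambda x,y,z:ray("top",(x-400)/5+285-.4,y/5+205-.4,z)
rl,rr,fr,fl=A(14,130,.04),A(228,35,.04),A(325,250,.04),A(118,347,.04)
print("roof",rl,rr,fr,fl)
yaws=[np.arctan2(*(p-q)[1::-1]) for p,q in((rl,fl),(rr,fr))]; print(yaws,np.linalg.norm(rl-rr),np.linalg.norm(rl-fl))
y=np.mean(yaws)
lips=[A(380,355,.015),A(175,460,.015)];print("lip",lips)
X=np.array([np.cos(y),np.sin(y),0]);Y=np.array([-X[1],X[0],0])
c=(rl+rr+fr+fl)/4; O=c-.010*X; print("yaw",y,"O",O,"lipmid inferred O",(lips[0]+lips[1])/2+.125*X)
t=A(120,93,.07);print("tabtop",t,"O from tab",t-.066*X)
end=A(207,277,.041); d=t-end; print("yaw from bar",np.arctan2(d[1],d[0]))
print("wand",B(530,114,.14),"blue",B(689,118,.14),B(483,278,.14))
E
```

```text
roof [0.6497 0.2437 0.04  ] [0.6989 0.1265 0.04  ] [0.581  0.0754 0.04  ] [0.5317 0.1874 0.04  ]
[np.float64(0.44519517523728414), np.float64(0.4094290903655022)] 0.12705893284761086 0.13072199181653557
lip [array([0.5236, 0.0481, 0.015 ]), array([0.4694, 0.1609, 0.015 ])]
yaw 0.42731213280139313 O [0.6062 0.1541 0.04  ] lipmid inferred O [0.6103 0.1563 0.015 ]
tabtop [0.6656 0.1805 0.07  ] O from tab [0.6056 0.1532 0.07  ]
yaw from bar 0.40152120387585954
wand [ 0.5927 -0.1181  0.14  ] blue [ 0.589  -0.1953  0.14  ] [ 0.5141 -0.0925  0.14  ]
```

Request:
send_rows(increments=[{"fingers": 255,"travel": [3.8,-3.1,0],"angular": [0,0,0]},{"fingers": 255,"travel": [3.8,-3.1,0],"angular": [0,0,0]},{"fingers": 255,"travel": [3.8,-3.1,0],"angular": [0,0,0]},{"fingers": 255,"travel": [3.8,-3.1,0],"angular": [0,0,0]},{"fingers": 255,"travel": [3.8,-3.1,0],"angular": [0,0,0]},{"fingers": 255,"travel": [3.8,-3.1,0],"angular": [0,0,0]},{"fingers": 255,"travel": [3.8,-3.1,0],"angular": [0,0,0]},{"fingers": 255,"travel": [3.8,-3.1,0],"angular": [0,0,0]},{"fingers": 255,"travel": [3.8,-3.1,0],"angular": [0,0,0]},{"fingers": 255,"travel": [3.8,-3.1,0],"angular": [0,0,0]},{"fingers": 255,"travel": [3.8,-3.1,0],"angular": [0,0,0]},{"fingers": 255,"travel": [3.8,-3.1,0],"angular": [0,0,0]},{"fingers": 255,"travel": [3.8,-3.1,0],"angular": [0,0,0]},{"fingers": 255,"travel": [3.8,-3.1,0],"angular": [0,0,0]},{"fingers": 255,"travel": [3.8,-3.1,0],"angular": [0,0,0]},{"fingers": 255,"travel": [3.8,-3.1,0],"angular": [0,0,0]}])

```text
time_s: 1.7
eef_pos: [0.6158, 0.0779, 0.2253]
tcp_rot: [[0.974, 0.226, -0.004], [0.226, -0.974, 0.005], [-0.003, -0.006, -1.0]]
wrist_force: [-0.1, -1.1, 0.9]
finger_gap: 0.0002
```

Request:
send_rows(increments=[{"fingers": 255,"travel": [2.8,-2.4,0],"angular": [0,0,-0.05]},{"fingers": 255,"travel": [2.8,-2.3,0],"angular": [0,0,-0.05]},{"fingers": 255,"travel": [2.8,-2.2,0],"angular": [0,0,-0.05]},{"fingers": 255,"travel": [2.8,-2.1,0],"angular": [0,0,-0.04]},{"fingers": 255,"travel": [0,0,0],"angular": [0,0,0]}])

```text
time_s: 2.2
eef_pos: [0.6988, 0.2091, 0.219]
tcp_rot: [[0.908, 0.42, -0.01], [0.42, -0.908, 0.005], [-0.007, -0.009, -1.0]]
wrist_force: [1.0, -0.1, -0.2]
finger_gap: -0.0003
```

```bash
python3 - <<'E'
from h import *
s=ctrl.get_state();ci=optics.camera_info("wrist");im=optics.read_camera("wrist")
cv2.imwrite("pics/w1.png",cv2.resize(im[:,:,::-1],(800,600),interpolation=cv2.INTER_CUBIC))
print(s['eef_pos'],s['tcp_rot'],s['q'],s['wrist_force'],ci['fx'],ci['cx'],ci['cy'],ci['eye'],ci['orientation'])
y=.42;R=np.array([[np.cos(y),-np.sin(y)],[np.sin(y),np.cos(y)]]);print("tcp in dock",R.T@(s['eef_pos'][:2]-[.606,.154]))
# expected pixels of tab top corners / patch in wrist view
E
```

```text
[0.6988 0.2091 0.219 ] [[ 0.9076  0.4197 -0.0104]
 [ 0.4198 -0.9076  0.005 ]
 [-0.0073 -0.0089 -0.9999]] [0.178  0.6553 0.5574 1.4823 0.0068 2.8863] [ 1.0404 -0.088  -0.2405] 297.3186396354542 255.1355188497723 192.17627818322543 [0.7623 0.2369 0.3613] [[ 0.4191 -0.8719 -0.2534]
 [-0.9079 -0.4048 -0.109 ]
 [-0.0076  0.2757 -0.9612]]
tcp in dock [0.1072 0.0124]
```

View pics/w1.png

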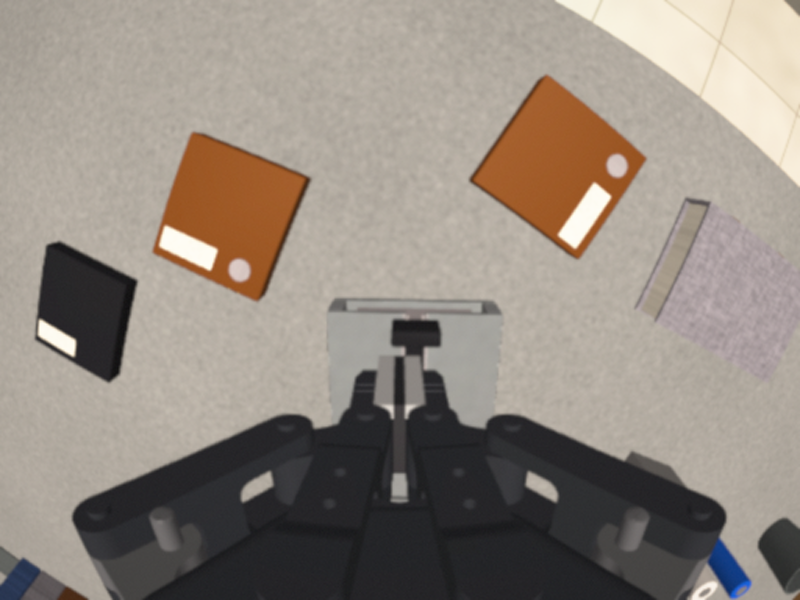

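The wrist view shows the dock's rear edge at row 305 and the tab at (393–440, 320–345), with the closed fingertips in front at column 400.

```bash
python3 - <<'E'
from h import *
s=ctrl.get_state()
P=lambda u,v,z:ray("wrist",u*.64-.2,v*.64-.2,z)
y=.42;R=np.array([[np.cos(y),-np.sin(y)],[np.sin(y),np.cos(y)]]);D=lambda p:R.T@(p[:2]-[.606,.154])
print("tab rear top L,R",D(P(393,322,.07)),D(P(440,321,.07)))
print("roof rear",D(P(328,312,.04)),D(P(500,314,.04)))
q=P(500,314,.04)-P(328,312,.04);print("yaw",np.arctan2(-q[0]*-1,q[1]*-1))
print(ctrl.get_state()['eef_pos'])
E
```

```text
tab rear top L,R [0.0765 0.0155] [ 0.0776 -0.0156]
roof rear [0.0733 0.0637] [ 0.0733 -0.0627]
yaw 0.4200547166565702
[0.6981 0.2073 0.2192]
```

Request:
send_rows(increments=[{"fingers": 255,"travel": [0.3,0.6,4.5],"angular": [0,0,0]},{"fingers": 255,"travel": [0.3,0.5,4.5],"angular": [0,0,0]},{"fingers": 255,"travel": [0.2,0,4.5],"angular": [0,0,0]},{"fingers": 255,"travel": [0,0,1.5],"angular": [0,0,0]},{"fingers": 255,"travel": [0,0,0.2],"angular": [0,0,0]}])

```text
time_s: 2.75
eef_pos: [0.7076, 0.1966, 0.0642]
tcp_rot: [[0.91, 0.413, -0.009], [0.414, -0.91, 0.002], [-0.007, -0.006, -1.0]]
wrist_force: [-0.4, -0.1, 0.7]
finger_gap: -0.0
```

```bash
cat >> h.py <<'E'
y=.42;R=np.array([[np.cos(y),-np.sin(y)],[np.sin(y),np.cos(y)]]);D=lambda p:R.T@(np.asarray(p)[:2]-[.606,.154])
E
python3 - <<'E'
from h import *
s=ctrl.get_state();print(D(s['eef_pos']),s['eef_pos'],s['tcp_rot'],s['wrist_force'])
E
```

```text
[ 0.1101 -0.0026] [0.7076 0.1966 0.0642] [[ 0.9105  0.4135 -0.0087]
 [ 0.4135 -0.9105  0.0025]
 [-0.0069 -0.0059 -1.    ]] [-0.4086 -0.094   0.7302]
```

Request:
send_rows(increments=[{"fingers": 255,"travel": [0,-0.2,1.2],"angular": [0,0,0]},{"fingers": 255,"travel": [-1.0,0,0.1],"angular": [0,0,0]},{"fingers": 255,"travel": [-1.0,0,0],"angular": [0,0,0]},{"fingers": 255,"travel": [-1.0,0,0],"angular": [0,0,0]},{"fingers": 255,"travel": [-1.0,0,0],"angular": [0,0,0]}])

```text
time_s: 3.25
eef_pos: [0.6721, 0.1798, 0.0543]
tcp_rot: [[0.912, 0.41, -0.001], [0.41, -0.912, 0.004], [0.001, -0.004, -1.0]]
wrist_force: [2.9, 0.9, -3.1]
finger_gap: -0.0001
```

```bash
python3 - <<'E'
from h import *
s=ctrl.get_state();print(D(s['eef_pos']),s['eef_pos'],R.T@s['wrist_force'][:2])
E
```

```text
[ 0.0709 -0.0034] [0.6721 0.1798 0.0543] [ 2.9695 -0.3559]
```

Request:
send_rows(increments=[{"fingers": 255,"travel": [-1.0,-0.1,0],"angular": [0,0,0]},{"fingers": 255,"travel": [-1.0,-0.1,0],"angular": [0,0,0]},{"fingers": 255,"travel": [-1.0,-0.1,0],"angular": [0,0,0]},{"fingers": 255,"travel": [-0.7,0,0],"angular": [0,0,0]}])

```text
time_s: 3.65
eef_pos: [0.6452, 0.168, 0.0602]
tcp_rot: [[0.913, 0.408, 0.022], [0.408, -0.913, 0.01], [0.024, -0.0, -1.0]]
wrist_force: [6.1, 4.1, -3.9]
finger_gap: -0.0
```

```bash
python3 - <<'E'
from h import *
s=ctrl.get_state();print(D(s['eef_pos']),s['eef_pos'],R.T@s['wrist_force'][:2])
E
```

```text
[ 0.0415 -0.0032] [0.6452 0.168  0.0602] [7.2215 1.231 ]
```

Request:
send_rows(increments=[{"fingers": 255,"travel": [-1.0,-0.1,0.5],"angular": [0,-0.015,0]},{"fingers": 255,"travel": [-1.0,-0.1,0.5],"angular": [0,-0.015,0]},{"fingers": 255,"travel": [-0.8,-0.1,0.3],"angular": [0,-0.01,0]}])

```text
time_s: 3.95
eef_pos: [0.634, 0.1628, 0.0588]
tcp_rot: [[0.913, 0.408, 0.021], [0.408, -0.913, 0.003], [0.021, 0.006, -1.0]]
wrist_force: [7.2, 2.6, -5.0]
finger_gap: 0.0
```

```bash
python3 - <<'E'
from h import *
s=ctrl.get_state();print(D(s['eef_pos']),s['eef_pos'],R.T@s['wrist_force'][:2])
E
```

```text
[ 0.0291 -0.0033] [0.634  0.1628 0.0588] [ 7.6125 -0.4973]
```

Request:
send_rows(increments=[{"fingers": 255,"travel": [-1.0,-0.1,0.4],"angular": [0,-0.015,0]},{"fingers": 255,"travel": [-1.0,-0.1,0.4],"angular": [0,-0.015,0]}])

```text
time_s: 4.15
eef_pos: [0.6275, 0.1598, 0.0588]
tcp_rot: [[0.913, 0.408, 0.022], [0.408, -0.913, -0.001], [0.02, 0.01, -1.0]]
wrist_force: [16.3, 8.5, -4.5]
finger_gap: -0.0002
```

```bash
python3 - <<'E'
from h import *
s=ctrl.get_state();print(D(s['eef_pos']),s['eef_pos'],R.T@s['wrist_force'][:2])
E
```

```text
[ 0.022  -0.0034] [0.6275 0.1598 0.0588] [18.3778  1.1307]
```

Request:
send_rows(increments=[{"fingers": 255,"travel": [-0.4,0,0.2],"angular": [0,0,0]},{"fingers": 255,"travel": [1.5,0,0],"angular": [0,0,0]},{"fingers": 255,"travel": [2,0,0],"angular": [0,0,0]},{"fingers": 255,"travel": [2,0,0],"angular": [0,0,0]},{"fingers": 255,"travel": [2,0,0],"angular": [0,0,0]},{"fingers": 255,"travel": [2,0,0],"angular": [0,0,0]},{"fingers": 255,"travel": [0.5,0,-3],"angular": [0,0.02,0]},{"fingers": 0,"travel": [-1,0,-5],"angular": [0,0,0]},{"fingers": 0,"travel": [-3,2,-4],"angular": [0,0,0]},{"fingers": 0,"travel": [-4,2,-1],"angular": [0,0,0]},{"fingers": 0,"travel": [-4,2,0],"angular": [0,0,0]},{"fingers": 0,"travel": [0,0,0],"angular": [0,0,0]}])

```text
time_s: 5.35
eef_pos: [0.6351, 0.0956, 0.2011]
tcp_rot: [[0.91, 0.407, 0.077], [0.407, -0.913, 0.014], [0.076, 0.018, -0.997]]
wrist_force: [-0.1, -1.4, 0.2]
finger_gap: 0.0725
```

```bash
python3 - <<'E'
from h import *
s=ctrl.get_state();ci=optics.camera_info("wrist");im=optics.read_camera("wrist");t=optics.read_camera("top")
a=cv2.resize(im[:,:,::-1],(512,384)); b=cv2.resize(t[185:280,170:250,::-1],None,fx=4,fy=4,interpolation=cv2.INTER_CUBIC)
np.save("pics/w2.npy",im); np.save("pics/t2.npy",t)
b=cv2.copyMakeBorder(b,0,4,0,0,cv2.BORDER_CONSTANT)[:384,:288]
cv2.imwrite("pics/w2.png",np.hstack([a,b]))
print(s['eef_pos'],s['tcp_rot'],s['wrist_force'],s['q'])
import pickle;pickle.dump(ci,open("pics/w2.pkl","wb"))
E
```

```text
[0.6351 0.0956 0.2011] [[ 0.9104  0.4067  0.0765]
 [ 0.4068 -0.9134  0.0142]
 [ 0.0757  0.0182 -0.997 ]] [-0.0752 -1.3555  0.212 ] [0.0185 0.3879 0.076  1.1821 0.0128 2.741 ]
```

View pics/w2.png

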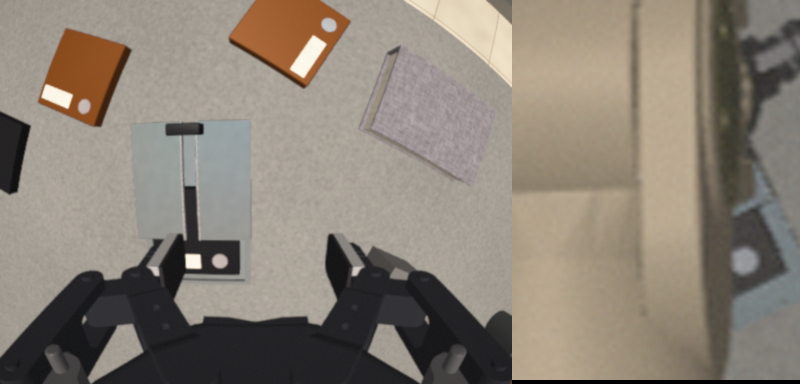

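The wrist view confirms the cartridge is out, with its steel contact at (220,261) and the label at (192,261), and the tab is back at the dock's rear (184,128). In the top crop the contact is at (745,260).

```bash
python3 - <<'E'
from h import *
import pickle;ci=pickle.load(open("pics/w2.pkl","rb"))
p=ray("wrist",220,261,.03,ci);q=ray("top",233/4+170-.4,260/4+185-.4,.03)
print("patch",p,q,D(p),D(q))
s=ctrl.get_state();M=s['tcp_rot'];w=np.array([.5927,-.1181]);
for z in (.2011,):
    print("to wand tool",M.T@(np.array([*w,z])-s['eef_pos']))
E
```

```text
patch [0.5394 0.0941 0.03  ] [0.5412 0.0951 0.03  ] [-0.0852 -0.0275] [-0.0832 -0.0274]
to wand tool [-0.1307  0.1783 -0.0062]
```

```bash
python3 - <<'E'
from h import *
w=ray("top",(530-400)/5+285-.4,114/5+205-.4,.165);print(w)
s=ctrl.get_state();M=s['tcp_rot'];print(M.T@(np.array([*w[:2],.215])-s['eef_pos']))
E
```

```text
[ 0.592  -0.1154  0.165 ]
[-0.1291  0.1758 -0.0201]
```

Request:
send_rows(increments=[{"fingers": 0,"travel": [0,0,-0.7],"angular": [0.01,-0.038,-0.09]},{"fingers": 0,"travel": [0,0,-0.7],"angular": [0.01,-0.038,-0.09]},{"fingers": 0,"travel": [-3,2.9,0],"angular": [0,0,0]},{"fingers": 0,"travel": [-3,2.9,0],"angular": [0,0,0]},{"fingers": 0,"travel": [-3,2.9,0],"angular": [0,0,0]},{"fingers": 0,"travel": [-3,2.9,0],"angular": [0,0,0]},{"fingers": 0,"travel": [-3,2.9,0],"angular": [0,0,0]},{"fingers": 0,"travel": [0,0,0],"angular": [0,0,0]}])

```text
time_s: 6.25
eef_pos: [0.6101, -0.1062, 0.2193]
tcp_rot: [[0.813, 0.583, 0.017], [0.583, -0.813, -0.004], [0.011, 0.014, -1.0]]
wrist_force: [0.2, 1.2, 0.6]
finger_gap: 0.0853
```

```bash
cat >> h.py <<'E'
def todo(x,y_,z,yaw=None):
    "tool-frame shift (cm) and levelling turn to reach a point with the tool upright"
    from scipy.spatial.transform import Rotation as Ro
    s=ctrl.get_state();M=s['tcp_rot']
    yw=np.arctan2(M[1,0],M[0,0]) if yaw is None else yaw
    c,sn=np.cos(yw),np.sin(yw);T=np.array([[c,sn,0],[sn,-c,0],[0,0,-1.]])
    print("pos",s['eef_pos'],"F",s['wrist_force'],"gap",s['finger_gap'],"yaw",yw,"t",s['time_s'])
    print("travel cm",100*M.T@(np.array([x,y_,z])-s['eef_pos']),"turn",Ro.from_matrix(M.T@T).as_rotvec())
E
python3 - <<'E'
from h import *
import pickle
ci=optics.camera_info("wrist");im=optics.read_camera("wrist");np.save("pics/w3.npy",im);pickle.dump(ci,open("pics/w3.pkl","wb"))
todo(.592,-.1154,.215)
cv2.imwrite("pics/w3.png",cv2.resize(im[:,:,::-1],(800,600),interpolation=cv2.INTER_CUBIC))
E
```

```text
pos [ 0.6105 -0.1042  0.2194] F [ 0.3722  0.2457 -0.238 ] gap 0.08531036309112171 yaw 0.6235847118739274 t 6.3
travel cm [-2.1592 -0.1712  0.4082] turn [ 0.0128 -0.0124 -0.0001]
```

View pics/w3.png

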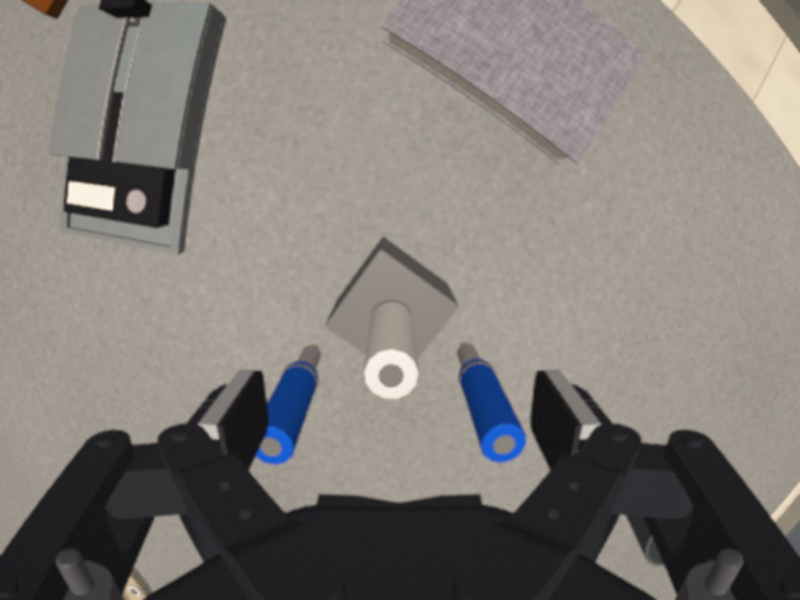

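The wand's top is at (391,374), and the blue wands' tops are at (275,446) and (503,442).

```bash
python3 - <<'E'
from h import *
import pickle;ci=pickle.load(open("pics/w3.pkl","rb"))
P=lambda u,v,z:ray("wrist",u*.64-.2,v*.64-.2,z,ci)
w=P(391,374,.165);print("wand",w);M=ctrl.get_state()['tcp_rot']
for u,v in((275,446),(503,442)): b=P(u,v,.154);print("blue",b,M.T@(b-w))
p=P(136,201,.03);print("patch",p,D(p))
todo(w[0],w[1],.17)
E
```

```text
wand [ 0.5911 -0.1167  0.165 ]
blue [ 0.515  -0.0937  0.154 ] [-0.0485 -0.0632  0.0096]
blue [ 0.5881 -0.1923  0.154 ] [-0.0467  0.0595  0.0112]
patch [0.5398 0.0946 0.03  ] [-0.0846 -0.0272]
pos [ 0.6105 -0.1042  0.2194] F [ 0.3722  0.2457 -0.238 ] gap 0.08531036309112171 yaw 0.6235847118739274 t 6.3
travel cm [-2.366  -0.1777  4.9063] turn [ 0.0128 -0.0124 -0.0001]
```

Request:
send_rows(increments=[{"fingers": 0,"travel": [-1.2,-0.1,0],"angular": [0.013,-0.012,0]},{"fingers": 0,"travel": [-1.1,-0.1,0],"angular": [0,0,0]},{"fingers": 0,"travel": [0,0,1.0],"angular": [0,0,0]},{"fingers": 0,"travel": [0,0,0],"angular": [0,0,0]}])

```text
time_s: 6.7
eef_pos: [0.5913, -0.113, 0.2084]
tcp_rot: [[0.809, 0.588, -0.0], [0.588, -0.809, 0.002], [0.001, -0.001, -1.0]]
wrist_force: [0.4, -0.2, 0.2]
finger_gap: 0.0856
```

```bash
python3 - <<'E'
from h import *
todo(.5913,-.1163,.101)
E
```

```text
pos [ 0.5913 -0.113   0.2084] F [ 0.4299 -0.2434  0.171 ] gap 0.08563716254734137 yaw 0.6285611786736811 t 6.7
travel cm [-0.195   0.2815 10.7393] turn [-0.0015 -0.0005  0.    ]
```

Request:
send_rows(increments=[{"fingers": 0,"travel": [-0.2,0.3,3],"angular": [0,0,0]},{"fingers": 0,"travel": [0,0,3],"angular": [0,0,0]},{"fingers": 0,"travel": [0,0,3],"angular": [0,0,0]},{"fingers": 0,"travel": [0,0,1],"angular": [0,0,0]},{"fingers": 0,"travel": [0,0,0],"angular": [0,0,0]}])

```text
time_s: 7.2
eef_pos: [0.593, -0.1129, 0.1065]
tcp_rot: [[0.806, 0.593, 0.003], [0.593, -0.806, 0.001], [0.003, 0.001, -1.0]]
wrist_force: [0.2, -1.3, -0.2]
finger_gap: 0.0856
```

```bash
python3 - <<'E'
from h import *
todo(.5913,-.1163,.101)
E
```

```text
pos [ 0.593  -0.1129  0.1065] F [ 0.221  -1.2754 -0.1591] gap 0.085587558751482 yaw 0.6342441676871695 t 7.2
travel cm [-0.3414  0.1773  0.5454] turn [ 0.0012 -0.0034 -0.    ]
```

Request:
send_rows(increments=[{"fingers": 0,"travel": [-0.35,0.2,0.5],"angular": [0,-0.003,0]},{"fingers": 0,"travel": [0,0,0],"angular": [0,0,0]},{"fingers": 255,"travel": [0,0,0],"angular": [0,0,0]},{"fingers": 255,"travel": [0,0,0],"angular": [0,0,0]},{"fingers": 255,"travel": [0,0,0],"angular": [0,0,0]},{"fingers": 255,"travel": [0,0,0],"angular": [0,0,0]},{"fingers": 255,"travel": [0,0,0],"angular": [0,0,0]},{"fingers": 255,"travel": [0,0,0],"angular": [0,0,0]},{"fingers": 255,"travel": [0,0,0],"angular": [0,0,0]},{"fingers": 255,"travel": [0,0,0],"angular": [0,0,0]}])

```text
time_s: 8.2
eef_pos: [0.5941, -0.1168, 0.1071]
tcp_rot: [[0.805, 0.593, 0.008], [0.593, -0.805, -0.003], [0.005, 0.007, -1.0]]
wrist_force: [-1.1, 0.2, 1.7]
finger_gap: 0.0247
```

```bash
python3 - <<'E'
from h import *
todo(.5913,-.1163,.101)
E
```

```text
pos [ 0.5941 -0.1168  0.1071] F [-1.1092  0.1869  1.701 ] gap 0.024746759361598914 yaw 0.6354078126149731 t 8.2
travel cm [-0.1969 -0.2056  0.61  ] turn [ 0.0068 -0.0049 -0.    ]
```

Request:
send_rows(increments=[{"fingers": 255,"travel": [0,0,-1],"angular": [0,0,0]},{"fingers": 255,"travel": [0,0,-2],"angular": [0,0,0]},{"fingers": 255,"travel": [0,0,-2],"angular": [0,0,0]},{"fingers": 255,"travel": [0,0,-2],"angular": [0,0,0]},{"fingers": 255,"travel": [0,0,-2],"angular": [0,0,0]},{"fingers": 255,"travel": [0,0,0],"angular": [0,0,0]}])

```text
time_s: 8.8
eef_pos: [0.5933, -0.1173, 0.2012]
tcp_rot: [[0.805, 0.593, 0.007], [0.593, -0.805, -0.004], [0.003, 0.007, -1.0]]
wrist_force: [1.4, 0.3, -1.8]
finger_gap: 0.0249
```

```bash
python3 - <<'E'
from h import *
todo(.540,.0945,.18)
E
```

```text
pos [ 0.5933 -0.1173  0.2012] F [ 1.3841  0.3374 -1.8354] gap 0.02491121759426412 yaw 0.6348938799555107 t 8.8
travel cm [  8.2591 -20.2264   2.007 ] turn [ 0.007  -0.0035 -0.    ]
```

Request:
send_rows(increments=[{"fingers": 255,"travel": [1.4,-3.4,0],"angular": [0.007,-0.003,0]},{"fingers": 255,"travel": [1.4,-3.4,0],"angular": [0,0,0]},{"fingers": 255,"travel": [1.4,-3.4,0],"angular": [0,0,0]},{"fingers": 255,"travel": [1.4,-3.4,0],"angular": [0,0,0]},{"fingers": 255,"travel": [1.4,-3.4,0],"angular": [0,0,0]},{"fingers": 255,"travel": [1.3,-3.2,0],"angular": [0,0,0]},{"fingers": 255,"travel": [0,0,0],"angular": [0,0,0]},{"fingers": 255,"travel": [0,0,0],"angular": [0,0,0]}])

```text
time_s: 9.6
eef_pos: [0.5386, 0.0996, 0.1952]
tcp_rot: [[0.807, 0.59, -0.002], [0.59, -0.807, -0.002], [-0.002, 0.0, -1.0]]
wrist_force: [0.1, 0.1, -1.3]
finger_gap: 0.0246
```

```bash
python3 - <<'E'
from h import *
todo(.540,.0945,.15)
E
```

```text
pos [0.5386 0.0996 0.1952] F [ 0.1399  0.1372 -1.3062] gap 0.024618631208302225 yaw 0.6310492120737526 t 9.6
travel cm [-0.1768  0.4958  4.523 ] turn [0.0002 0.0024 0.    ]
```

Next I'll lower the tip to about 20 mm above the contact and look.

Request:
send_rows(increments=[{"fingers": 255,"travel": [-0.2,0.5,2],"angular": [0,0,0]},{"fingers": 255,"travel": [0,0,2],"angular": [0,0,0]},{"fingers": 255,"travel": [0,0,0.5],"angular": [0,0,0]},{"fingers": 255,"travel": [0,0,0],"angular": [0,0,0]}])

```text
time_s: 10.0
eef_pos: [0.5412, 0.091, 0.1482]
tcp_rot: [[0.809, 0.587, -0.001], [0.587, -0.809, -0.003], [-0.002, 0.002, -1.0]]
wrist_force: [-0.6, -0.2, -1.1]
finger_gap: 0.0248
```

```bash
python3 - <<'E'
from h import *
import pickle
todo(.540,.0945,.14)
cs=optics.camera_info("side")
ci=optics.camera_info("wrist");im=optics.read_camera("wrist");sd=optics.read_camera("side");np.save("pics/w4.npy",im);np.save("pics/s4.npy",sd);pickle.dump(ci,open("pics/w4.pkl","wb"))
def proj(c,p):
    q=c['orientation'].T@(np.array(p)-c['eye']);return c['fx']*q[0]/q[2]+c['cx'],c['fy']*q[1]/q[2]+c['cy']
u,v=map(int,proj(cs,[.54,.0945,.05]));print("side",u,v)
t=ci['orientation'].T@(np.array([.54,.0945,.03])-ci['eye']);r=np.hypot(t[0],t[1]);a=np.arctan2(r,t[2])*ci['fx'];uw,vw=int(ci['cx']+t[0]/r*a),int(ci['cy']+t[1]/r*a);print("wrist",uw,vw)
a=cv2.resize(im[max(0,vw-60):vw+60,max(0,uw-50):uw+50,::-1],(400,480),interpolation=cv2.INTER_CUBIC)
b=cv2.resize(sd[v-40:v+20,u-25:u+25,::-1],(400,480),interpolation=cv2.INTER_CUBIC)
cv2.imwrite("pics/c4.png",np.hstack([a,b]))
E
```

```text
pos [0.5412 0.091  0.1482] F [-0.5645 -0.2271 -1.0811] gap 0.024829422525239227 yaw 0.6278940402634352 t 10.0
travel cm [ 0.1141 -0.3525  0.824 ] turn [0.0017 0.0025 0.    ]
side 216 188
wrist 250 185
```

View pics/c4.png

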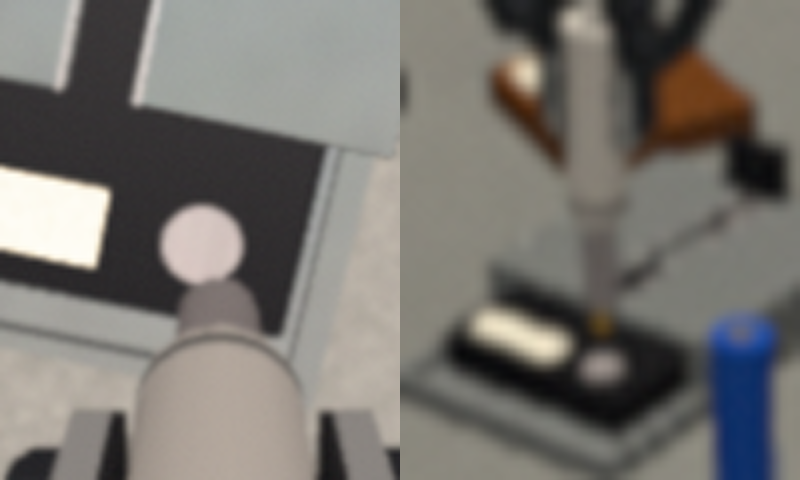

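In the wrist crop (left) the contact is at (202,245) and the nose end is centred near (219,320). In the side crop (right) the brass tip is at (601,328), just above the contact at (602,367).

```bash
python3 - <<'E'
from h import *
import pickle;ci=pickle.load(open("pics/w4.pkl","rb"))
n=ray("wrist",200+219/4-.4,125+320/4-.4,.0662,ci)
s=ctrl.get_state();tc=np.array([.5412,.091,.1482])
p=ray("wrist",200+202/4-.4,125+245/4-.4,.03,ci)
ss=lambda u,v,z:ray("side",191+(u-400)/8-.4,148+v/8-.4,z)
print("nose",n,"offset tool",s['tcp_rot'].T@(n-tc),"patch",p,"side patch",ss(602,367,.03),"side tip(z=.052)",ss(601,335,.052),"nose end side",ss(599,308,.066))
E
```

```text
nose [0.537  0.0881 0.0662] offset tool [-0.005  -0.0003  0.082 ] patch [0.5396 0.0947 0.03  ] side patch [0.539 0.096 0.03 ] side tip(z=.052) [0.5355 0.088  0.052 ] nose end side [0.5351 0.0881 0.066 ]
```

Request:
send_rows(increments=[{"fingers": 255,"travel": [0.7,-0.4,0],"angular": [0,0,0]},{"fingers": 255,"travel": [0,0,0.5],"angular": [0.001,0.002,0]},{"fingers": 255,"travel": [0,0,0],"angular": [0,0,0]}])

```text
time_s: 10.4
eef_pos: [0.5471, 0.0988, 0.1461]
tcp_rot: [[0.81, 0.587, 0.005], [0.587, -0.81, -0.0], [0.004, 0.003, -1.0]]
wrist_force: [-0.7, 0.2, -1.4]
finger_gap: 0.025
```

```bash
python3 - <<'E'
from h import *
cs=optics.camera_info("side")
def proj(c,p):
    q=c['orientation'].T@(np.array(p)-c['eye']);return np.array([c['fx']*q[0]/q[2]+c['cx'],c['fy']*q[1]/q[2]+c['cy']])
for z in (.066,.206): print("vertical check px in c4",(proj(cs,[.536,.088,z])-[191,148]+.4)*8+[400,0])
todo(.5445,.098,.126)
E
```

```text
vertical check px in c4 [600.9327 307.52  ]
vertical check px in c4 [588.7661  22.9322]
pos [0.5471 0.0988 0.1461] F [-0.6841  0.1642 -1.4106] gap 0.02500120226831079 yaw 0.6272085248616446 t 10.4
travel cm [-0.2598 -0.0955  2.0091] turn [ 0.0035 -0.0042 -0.    ]
```

Request:
send_rows(increments=[{"fingers": 255,"travel": [-0.25,-0.1,0],"angular": [0.003,-0.004,0]},{"fingers": 255,"travel": [0,0,0.8],"angular": [0,0,0]},{"fingers": 255,"travel": [0,0,0.4],"angular": [0,0,0]},{"fingers": 255,"travel": [0,0,0],"angular": [0,0,0]}])

```text
time_s: 10.8
eef_pos: [0.5444, 0.0984, 0.1336]
tcp_rot: [[0.809, 0.587, 0.001], [0.587, -0.809, -0.0], [0.001, 0.001, -1.0]]
wrist_force: [-0.4, -0.6, -0.6]
finger_gap: 0.0248
```

```bash
python3 - <<'E'
from h import *
todo(.5445,.098,.120)
E
```

```text
pos [0.5444 0.0984 0.1336] F [-0.4258 -0.5735 -0.6185] gap 0.024799871015174658 yaw 0.6279636509256279 t 10.8
travel cm [-0.0176  0.0344  1.3625] turn [ 0.0009 -0.0007 -0.    ]
```

Request:
send_rows(increments=[{"fingers": 255,"travel": [0,0,0.5],"angular": [0,0,0]},{"fingers": 255,"travel": [0,0,0],"angular": [0,0,0]}])

```text
time_s: 11.0
eef_pos: [0.5441, 0.0983, 0.1278]
tcp_rot: [[0.809, 0.587, 0.0], [0.587, -0.809, -0.0], [-0.0, 0.0, -1.0]]
wrist_force: [-0.6, -0.0, -1.8]
finger_gap: 0.025
```

```bash
cat > look.py <<'E'
from h import *
import sys,pickle
todo(.5445,.098,.120)
ci=optics.camera_info("wrist");im=optics.read_camera("wrist");pickle.dump(ci,open("pics/wl.pkl","wb"))
sd=np.mean([optics.read_camera("side").astype(float) for _ in range(3)],0).astype(np.uint8)
u,v=216,188
a=cv2.resize(im[125:245,200:300,::-1],(400,480),interpolation=cv2.INTER_CUBIC)
b=cv2.resize(sd[v-22:v+20,u-17:u+18,::-1],(400,480),interpolation=cv2.INTER_CUBIC)
cv2.imwrite(sys.argv[1],np.hstack([a,b]))
E
python3 look.py pics/c5.png
```

```text
pos [0.5441 0.0983 0.1278] F [-0.599  -0.0104 -1.8167] gap 0.024959006693631387 yaw 0.6279064151540524 t 11.0
travel cm [0.0153 0.0523 0.7833] turn [0.0004 0.     0.    ]
```

View pics/c5.png

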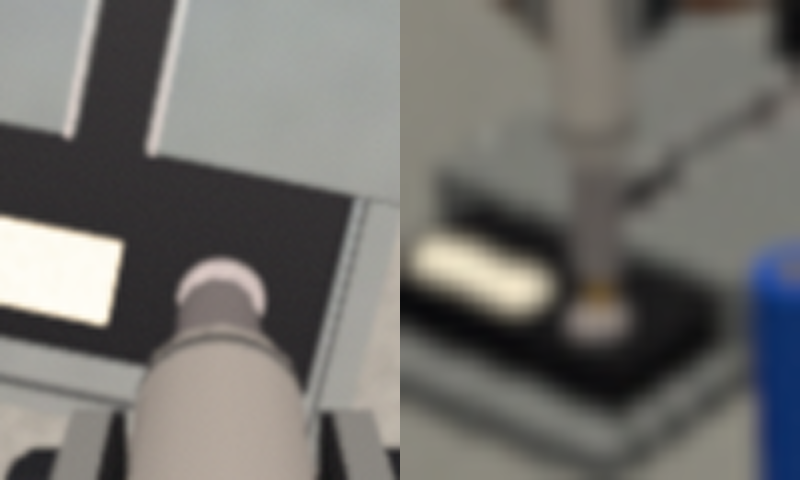

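The contact spans columns 176–267 and starts at row 258, so its centre is about (221,303). The nose end is centred at (220,322). In the side view the brass end (598,305) sits right over the contact (598,316).

```bash
python3 - <<'E'
from h import *
import pickle;ci=pickle.load(open("pics/wl.pkl","rb"))
P=lambda u,v,z:ray("wrist",200+u/4-.4,125+v/4-.4,z,ci)
ss=lambda u,v,z:ray("side",199+(u-400)/11.43-.45,166+v/11.43-.45,z)
n,p=P(220,322,.0458),P(221.5,303,.03);M=ctrl.get_state()['tcp_rot']
print(n,p,M.T@(p-n)); a,b=ss(598,305,.0318),ss(598,316,.03);print(a,b,M.T@(b-a))
E
```

```text
[0.5399 0.0952 0.0458] [0.5393 0.0944 0.03  ] [-0.001   0.0003  0.0158]
[0.5416 0.101  0.0318] [0.5399 0.0977 0.03  ] [-0.0033  0.0016  0.0018]
```

Request:
send_rows(increments=[{"fingers": 255,"travel": [-0.1,0.05,0],"angular": [0,0,0]},{"fingers": 255,"travel": [0,0,0.3],"angular": [0,0,0]},{"fingers": 255,"travel": [0,0,0],"angular": [0,0,0]},{"fingers": 255,"travel": [0,0,0.2],"angular": [0,0,0]},{"fingers": 255,"travel": [0,0,0],"angular": [0,0,0]}])

```text
time_s: 11.7
eef_pos: [0.545, 0.0973, 0.1243]
tcp_rot: [[0.809, 0.587, 0.004], [0.587, -0.809, -0.0], [0.003, 0.002, -1.0]]
wrist_force: [0.5, -0.5, -0.2]
finger_gap: 0.0245
```

```bash
cat > f.py <<'E'
from h import *
F=[]
for _ in range(8): optics.read_camera("top"); F.append(ctrl.get_state()['wrist_force'])
print("meanF",np.mean(F,0),np.std(F,0)); todo(.5436,.0976,.120)
E
python3 f.py
```

```text
meanF [-0.0405 -0.108  -0.5098] [0.3961 0.2627 0.2718]
pos [0.545  0.0973 0.1245] F [ 0.1444 -0.1164 -0.3496] gap 0.02483348074048937 yaw 0.627851185353015 t 12.1
travel cm [-0.0979 -0.1112  0.4456] turn [ 0.0025 -0.0031 -0.    ]
```

Request:
send_rows(increments=[{"fingers": 255,"travel": [0,0,0.35],"angular": [0.001,-0.002,0]},{"fingers": 255,"travel": [0,0,0],"angular": [0,0,0]},{"fingers": 255,"travel": [0,0,0],"angular": [0,0,0]}])

```text
time_s: 12.4
eef_pos: [0.5453, 0.0974, 0.1211]
tcp_rot: [[0.809, 0.587, 0.002], [0.587, -0.809, -0.0], [0.001, 0.002, -1.0]]
wrist_force: [-0.2, 0.4, 1.1]
finger_gap: 0.0247
```

```bash
python3 f.py
```

```text
meanF [-0.2212  0.1844  0.6442] [0.4539 0.3042 0.4419]
pos [0.5453 0.0973 0.1211] F [0.6047 0.2129 0.5569] gap 0.024522495151791775 yaw 0.6279565355046745 t 12.8
travel cm [-0.1192 -0.1178  0.1073] turn [ 0.0018 -0.0015 -0.    ]
```

```bash
python3 look.py pics/c6.png
```

```text
pos [0.5453 0.0973 0.1211] F [0.6047 0.2129 0.5569] gap 0.024522495151791775 yaw 0.6279565355046745 t 12.8
travel cm [-0.0229 -0.0973  0.1074] turn [ 0.0018 -0.0015 -0.    ]
```

View pics/c6.png

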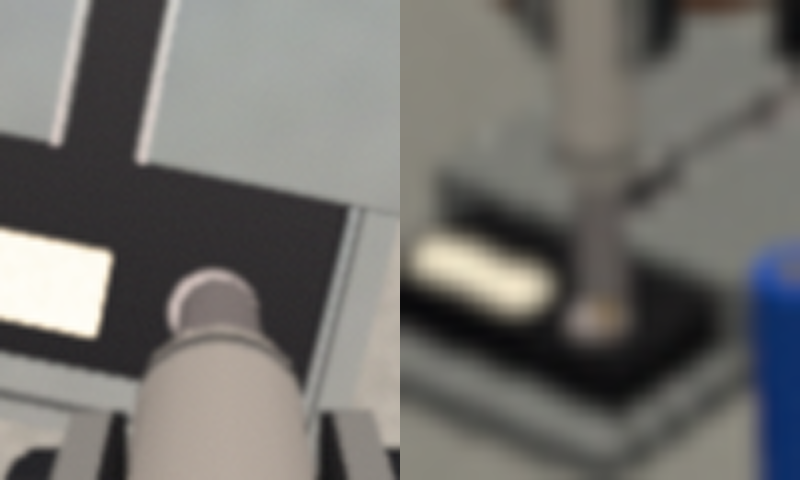

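```bash
python3 -c "
from h import *
print(ticket.close_job()); s=ctrl.get_state(); print(s['time_s'],s['eef_pos'],s['wrist_force'],s['finger_gap'])"
```

```text
the job is handed in; nothing more can be done
None
the job is handed in; nothing more can be done
```

I handed the job in with the wand held upright on the ejected cartridge's contact. No verdict came back, and I could not read the state after handing in.

- **Ejection:** I pushed the tab with the shut fingers to its end stop, where the push peaked at about 18 N. I then backed off. The wrist view showed the tab back at the rear and the cartridge out on the lip. The gripper did not touch the cartridge.
- **Wand:** I gripped the white wand and lifted it straight out of the stand. I did not touch the spare, the book, the cup or the blue wands.
- **Press:** The mean wrist force was +0.64 N upwards, against about -1.3 N with the wand hanging free. That puts the spring force at roughly 2 N, or about 5.6 mm pushed in of 12. Single force readings scatter by about 0.4 N. The height agrees: the tool is about 6 mm below where the tip first touched.
- **Position:** The wrist view puts the tip about 1.5 mm off the contact's centre. The side view suggests up to 3 to 4 mm. The contact's radius is 9 mm, so the tip is on it either way. The tool was within about 0.003 rad of vertical, and the side view earlier showed the wand upright to within about a degree.
- **Time:** The clock was at about 13 s of the 58 s allowed.

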